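# Fold up the jar carrier and lift it level

## Robot

A 6-joint arm with a two-finger parallel gripper is mounted at the origin on the work surface. World frame = base frame: x ahead of the robot, y to its left, z up, the work surface at z = 0. Lengths are in m, angles in rad, forces in N, time in s.
With the tool pointing down it reaches from about 0.325 to 0.9 m from the base axis. Payload 6.1 kg.
Tool frame: the origin (TCP) lies midway between the tips of the shut fingers; the grasp point (between the pads) lies bot.grasp_offset behind it (bot.grasp_offset is the distance from the TCP to the grasp point, in m); z points along the fingers, y is the line along which they close (so a half turn about z gives the same grasp; the last joint's range is limited). The gripper opens to 87 mm and grips with 3 to 60 N. Pads are 19 mm wide; open, the fingers measure 117 mm over their backs; the gripper's body (75 mm by 190 mm) begins 51 mm behind the grasp point.
Start: joints at [-1.296, 0.22, 1.526, -0, 1.395, -0.126], TCP at [0.244, -0.575, 0.223] pointing down, gripper open.
Joint ranges: [-2.98, 2.98], [-0.91, 2.08], [0.09, 2.57], [-1.24, 4.39], [0.2, 2.65], [-2.68, 2.68]. Speed limits (rad/s): [2.57, 2.57, 3.01, 3.14, 3.14, 3.14].

## Interface

Orientations are given as [roll, pitch, yaw] about the fixed x, y, z axes, in that order (R = Rz(yaw) Ry(pitch) Rx(roll)).
In Python, from plant import bot gives the robot as it stands. The module is installed in compiled form; this text tells all that it offers.
- The arm moves only by the tool step_arm, never from a script. Its argument "motion" is a list of rows, each an object with "dr": the turn, a rotation vector about the tool's x, y, z in degrees, a list of three; "travel": the shift along the tool's x, y, z in cm, a list of three; "hand": the finger opening in cm, from 0 to 8.7. A call has 1 to 8 rows; each row shifts and turns the commanded pose from where the row before left it, along the tool's axes as they then stand; what a row does not reach is not made up. A row lasts 1/10 s, in which the tool goes at most 50 mm and 8.59 degrees, less where a joint would pass 70% of its speed; a pose out of reach is approached as far as the arm can. A call with a gripper value outside its range is refused whole. The fingers move at their own pace and stop on an object; "squeeze" is the grip in N (left out, the last holds). Time passes only in rows, so rows that do not move let the fingers close. It gives the time, the measured TCP pose, the force, the opening and the grip force at its end, in the units of the state.
- bot.sense(): the state, without advancing time (a new reading comes with each control period).
- bot.capture(name): name is "side" or "top" or "wrist"; returns a dict with "pixels" (400x640x3 uint8, blue, green, red), "fx", "fy", "cx", "cy" (pixels), "dist" ([k1, k2, p1, p2, k3] as OpenCV has them; the pictures are not rectified), "R" (3x3) and "t" (3): a world point X has camera coordinates R X + t. Camera axes: x right, y down, z forward; pixel columns grow to the right and rows downward; lengths in m; the calibration is good to about 2 mm. A picture is of the moment at which its call begins. There is no depth.
- bot.hand_in(): hands the job in; it is judged then, once.
The state is a dict: "clock": time; "q": joint angles; "joint_velocities": joint speeds; "joint_efforts": joint torques, N m; "tool_pos": TCP position; "orientation": TCP orientation; "contact_force": force on the tool from outside, world axes, zero at the start; "torque": the same for the moment, N m; "grip_width": opening from 0.0 (shut) to 1.0 (fully open); "grasp_force": force on a finger pad.
Only numpy, scipy, OpenCV 4.12 (cv2) and the standard library are available. Lean on these libraries where they do the work, as an engineer would, in place of code of your own. Each camera call takes 0.05 s, during which the arm holds its last target. There are 200 camera calls.

## Task

Get the folding jar carrier ready to take away: with it standing on the table, fold all four of its hinged walls up until they are upright so the two jars cannot slide out, then take it by its handle, lift it straight up about 10 cm clear of the table and keep it still and level there for at least two seconds. Finish while still holding it in the air: do not put it down or let go. Both jars must stay standing in it, never tip the carrier, and leave the bottle, cup and tub around it alone.

Things in the scene. Friction and masses are not known exactly. Their poses are not given: they have to be found in the camera images.
- jar_carrier: Loose folding carrier on the table: cardboard base 130 (x) by 200 (y) mm, 6 mm thick, a plywood handle standing along its middle (along y), a hinged cardboard wall on each of its four edges. Origin: centre of the base's underside; z up, x across the handle, y along it. About 0.5 kg empty, 0.7 kg with its two jars. Yaw within 0.5 rad. It slides if pushed with more than about 3 N.
- handle (a point): Centre of the handle's grip bar, 118 mm above the carrier's underside. The bar is 18 mm wide (carrier x), 24 mm tall and 120 mm long (carrier y), top at 130 mm; below it the handle is a 12 mm thick board with a hand slot. Grip it from above, closing across carrier x. The bar is nearly over the centre of mass.
- wall_front (a joint): Wall hinged on the carrier's -x side (nearest the robot at yaw 0): 0 = flat outwards, 1.57 = upright, stop at 1.6; starts at 0.6 to 1.0. 196 mm long (along carrier y), 55 mm from hinge to free edge, 5 mm thick; hinge line at mid-thickness, 65 mm from the carrier's centre, 6 mm above its underside. Stiff hinge (0.03 N m), stays put. Push it from outside, inwards and up.
- wall_front_edge (a point): Middle of the free edge of wall_front; on its axis of thickness, 55 mm from the hinge line.
- wall_back (a joint): Wall hinged on the carrier's +x side (farthest from the robot): 0 = flat outwards, 1.57 = upright, stop at 1.6; starts at 0.6 to 1.0. 196 mm long (along carrier y), 55 mm from hinge to free edge, 5 mm thick; hinge line at mid-thickness, 65 mm from the carrier's centre, 6 mm above its underside. Stiff hinge (0.03 N m), stays put. Push it from outside, inwards and up.
- wall_back_edge (a point): Middle of the free edge of wall_back; on its axis of thickness, 55 mm from the hinge line.
- wall_left (a joint): Wall hinged on the carrier's +y end: 0 = flat outwards, 1.57 = upright, stop at 1.6; starts at 0.6 to 1.0. 114 mm long (along carrier x), 55 mm from hinge to free edge, 5 mm thick; hinge line at mid-thickness, 100 mm from the carrier's centre, 6 mm above its underside. Stiff hinge (0.03 N m), stays put. Push it from outside, inwards and up.
- wall_left_edge (a point): Middle of the free edge of wall_left; on its axis of thickness, 55 mm from the hinge line.
- wall_right (a joint): Wall hinged on the carrier's -y end: 0 = flat outwards, 1.57 = upright, stop at 1.6; starts at 0.6 to 1.0. 114 mm long (along carrier x), 55 mm from hinge to free edge, 5 mm thick; hinge line at mid-thickness, 100 mm from the carrier's centre, 6 mm above its underside. Stiff hinge (0.03 N m), stays put. Push it from outside, inwards and up.
- wall_right_edge (a point): Middle of the free edge of wall_right; on its axis of thickness, 55 mm from the hinge line.
- jar_a: Small closed pigment jar, 38 mm diameter, 50 mm tall, about 0.1 kg, standing loose on the carrier's base on the -x side of the handle. Origin: centre of its underside, z up.
- jar_b: Small closed pigment jar, 38 mm diameter, 50 mm tall, about 0.1 kg, standing loose on the carrier's base on the +x side of the handle. Origin: centre of its underside, z up.
- paint_bottle: Bystander: paint bottle, 52 mm diameter, 110 mm tall, standing by a corner of the carrier. Origin: centre of its underside.
- mixing_cup: Bystander: open white cup, 72 mm diameter, 75 mm tall, by a corner of the carrier. Origin: centre of its underside.
- paint_tub: Bystander: squat paint tub, 68 mm diameter, 60 mm tall, by a corner of the carrier. Origin: centre of its underside.
Things that resemble listed ones, but are neither listed nor needed, are in the scene too. Leave any green or pink look-alike of the jar_b alone.

How it is judged:
By the outcome, as a careful person would: the job done as asked, in the order asked, and still so for the second after the job is handed in, while the arm keeps its last pose, push and grip.
It also fails if it takes over 72 s, if anything falls off the work surface, if the arm or the gripper's body presses on something with over 40 N, if the wrist force passes 120 N, or if a joint passes its speed limit or range.

## Working session

There is one attempt and no reset: what is moved stays moved. The work goes in short steps, Python scripts to look and compute and a tool call to move; the robot and the scene stay as the last step left them, time stands still between calls to the robot, and variables do not carry over. Pictures are saved under pics/ and viewed, at most 10 in all, crops included, and the job is handed in when it is done.

Besides the shell and the picture viewer there is one more tool, called in YAML: its name, and indented under it one key for each argument. step_arm: Moves the arm, as the interface text tells. Its arguments: {"type":"object","properties":{"motion":{"type":"array","items":{"type":"object","properties":{"dr":{"type":"array","items":{"type":"number"}},"travel":{"type":"array","items":{"type":"number"}},"hand":{"type":"number"}}}},"squeeze":{"type":"number"}},"required":["motion"]}

```bash
mkdir -p pics; ls; python3 - <<'E'
from plant import bot
import cv2,json,numpy as np
print(bot.sense(),bot.grasp_offset)
for n in("top","side"):
    c=bot.capture(n); cv2.imwrite(f"pics/{n}0.png",c["pixels"])
    np.savez(f"{n}0.npz",**c)
    print(n,c["fx"],c["fy"],c["cx"],c["cy"],c["dist"],np.round(c["R"],3).tolist(),c["t"])
E
```

```text
pics
{'clock': 0.0, 'q': array([-1.29609603e+00,  2.21263961e-01,  1.52765059e+00,  2.68624756e-05,
        1.39470947e+00, -1.26076757e-01]), 'joint_velocities': array([-0.00040124,  0.00149049, -0.00138061,  0.00095723, -0.00025086,
        0.00042244]), 'joint_efforts': array([-1.18586468e-04, -4.94613755e+01, -3.87374783e+01,  6.97592204e-02,
        5.69405314e-02, -1.61577432e-04]), 'tool_pos': array([ 0.24367531, -0.57483923,  0.22139294]), 'orientation': array([-3.13958073e+00, -2.81657786e-04,  4.00772037e-01]), 'contact_force': array([-0.15037019, -0.70552114, -0.75256693]), 'torque': array([-0.0281217 ,  0.01556971, -0.0337378 ]), 'grasp_force': 0.0, 'grip_width': 0.9989045597893176} 0.0187
top 488.4466139083699 488.4466139083699 322.10903400078274 193.9635683326532 [-0.01339322  0.          0.          0.          0.        ] [[0.006, -1.0, 0.014], [-0.999, -0.007, -0.035], [0.035, -0.014, -0.999]] [-0.00155691  0.56592408  1.17048233]
side 383.66267022115863 383.66267022115863 320.93161700625353 200.7093123122272 [0.01494838 0.         0.         0.         0.        ] [[-0.969, -0.246, -0.007], [-0.184, 0.74, -0.647], [0.164, -0.626, -0.762]] [0.55466124 0.18201122 0.87500763]
```

View pics/top0.png

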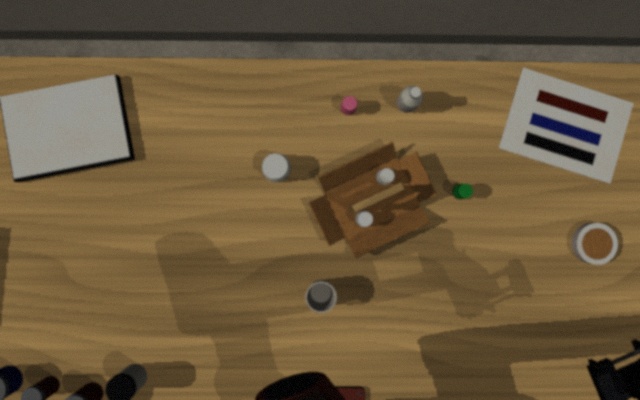

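View pics/side0.png

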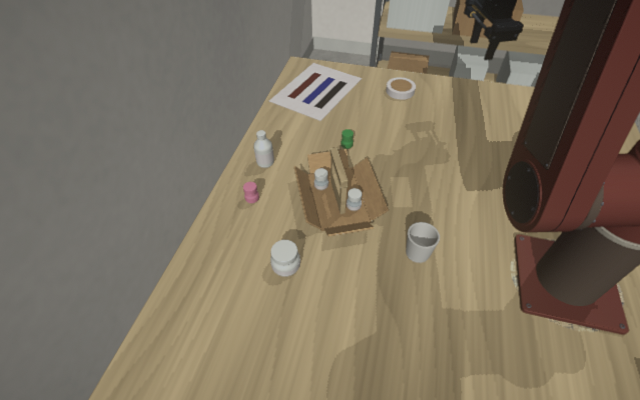

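The top view shows the carrier centred near (378,200), handle running from (350,210) to (410,183), the cup at (321,296), tub (275,167), bottle (408,98), the green look-alike (463,191) and the pink one (349,104). The side view shows the same, with the carrier near (340,195).

```bash
python3 - <<'E'
import cv2
a=cv2.imread("pics/top0.png")[130:270,300:480]; cv2.imwrite("pics/topc.png",cv2.convertScaleAbs(cv2.resize(a,(720,560),interpolation=cv2.INTER_CUBIC),alpha=1.8))
a=cv2.imread("pics/side0.png")[135:245,280:400]; cv2.imwrite("pics/sidec.png",cv2.convertScaleAbs(cv2.resize(a,(600,550),interpolation=cv2.INTER_CUBIC),alpha=1.6))
E
```

```text
(no output)
```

View pics/topc.png

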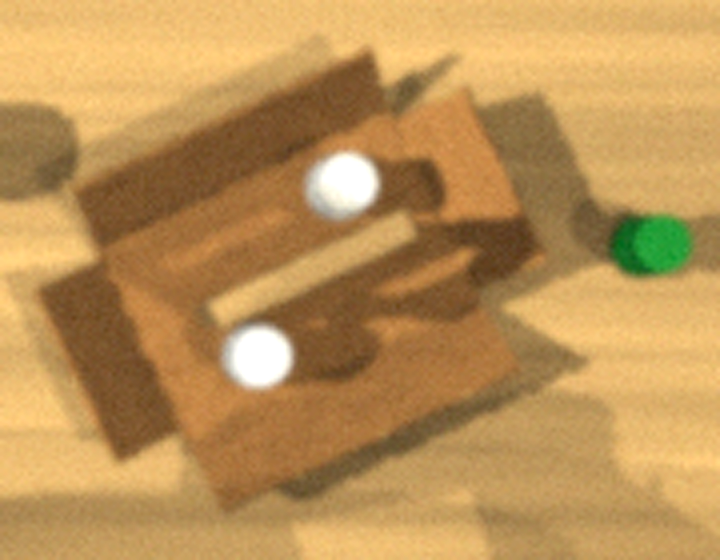

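View pics/sidec.png

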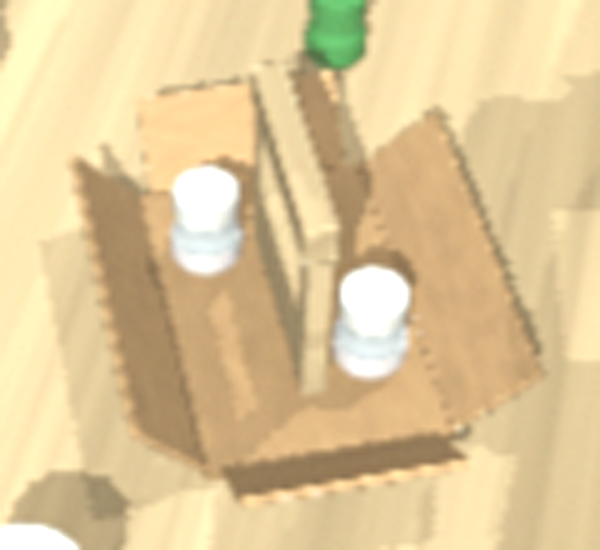

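The crops show all four walls at mid angle, their free-edge corners, the handle top (z = 130 mm), and both jars standing (tops near (258,355) and (342,185) in the top crop). I'll fit the carrier model to the picked corners.

```bash
cat > h.py <<'E'
import numpy as np, cv2
from scipy.optimize import least_squares
from scipy.spatial.transform import Rotation as Ro
def cam(n): return dict(np.load(n))
def proj(c,X):
    K=np.array([[c["fx"],0,c["cx"]],[0,c["fy"],c["cy"]],[0,0,1.]])
    return cv2.projectPoints(np.atleast_2d(X).astype(float),cv2.Rodrigues(c["R"])[0],c["t"].astype(float),K,np.array(c["dist"],float))[0][:,0]
def onplane(c,px,z):
    K=np.array([[c["fx"],0,c["cx"]],[0,c["fy"],c["cy"]],[0,0,1.]])
    p=cv2.undistortPoints(np.array([[px]],float),K,np.array(c["dist"],float))[0,0]
    C=-c["R"].T@c["t"]; d=c["R"].T@np.array([*p,1]); return C+d*(z-C[2])/d[2]
def carr(P,X): # P=x,y,yaw
    return Ro.from_euler("z",P[2]).apply(np.atleast_2d(X))+[P[0],P[1],0]
def wall(w,a,s,r=.055,t=0):
    # s = coordinate along hinge, r from hinge, t outward-normal offset
    o,u=r*np.cos(a)+t*np.sin(a),.006+r*np.sin(a)-t*np.cos(a)
    return {"f":[-.065-o,s,u],"b":[.065+o,s,u],"l":[s,.1+o,u],"r":[s,-.1-o,u]}[w]
E
cat > fit0.py <<'E'
from h import *
T,S=cam("top0.npz"),cam("side0.npz")
t=lambda x,y:(300+(x+.5)/4-.5,130+(y+.5)/4-.5); s=lambda x,y:(280+(x+.5)/5-.5,135+(y+.5)/5-.5)
obs=[(T,t(206,302),[.009,.06,.13]),(T,t(220,327),[-.009,.06,.13]),(T,t(405,209),[.009,-.06,.13]),(T,t(418,238),[-.009,-.06,.13]),
(T,t(75,190),("b",.098)),(T,t(370,50),("b",-.098)),(T,t(228,512),("f",.098)),(T,t(520,362),("f",-.098)),
(T,t(40,293),("l",.057)),(T,t(120,462),("l",-.057)),(T,t(468,88),("r",.057)),(T,t(545,255),("r",-.057)),
(S,s(238,500),("l",.057)),(S,s(465,458),("l",-.057)),(S,s(78,160),("b",-.098)),(S,s(135,432),("b",.098)),
(S,s(435,108),("f",-.098)),(S,s(545,372),("f",.098)),(S,s(140,98),("r",.057)),
(S,s(305,250),[.009,.06,.13]),(S,s(338,232),[-.009,.06,.13]),(S,s(205,470),[.065,.1,.006])]
W="fblr"
def res(p):
    o=[]
    for c,px,X in obs:
        L=X if isinstance(X,list) else wall(X[0],p[3+W.index(X[0])],X[1])
        o.append(proj(c,carr(p,L))[0]-px)
    return np.ravel(o)
f=least_squares(res,[.44,-.12,.43,.8,.8,.8,.8],loss="soft_l1")
print(np.round(f.x,4)); print(np.round(res(f.x).reshape(-1,2),1).tolist())
for n,px,z in [("tub",(275,167),.06),("cup",(321,296),.075),("bottle",(415,92),.11),("green",(464,190),.045),("pink",(349,104),.04),("jarA",t(258,355),.056),("jarB",t(342,185),.056)]:
    X=onplane(T,px,z); Lc=Ro.from_euler("z",-f.x[2]).apply(X-[f.x[0],f.x[1],0]); print(n,np.round(X,3),"carrier",np.round(Lc,3))
E
python3 fit0.py
```

```text
[ 0.5565 -0.1176  0.4477  0.7177  0.8985  0.7347  0.7852]
[[0.1, -0.3], [0.2, 0.9], [0.1, -0.6], [0.4, -0.4], [-0.9, 0.1], [0.7, -0.3], [-1.7, -0.9], [0.4, 0.8], [-1.0, -1.4], [-0.2, 0.4], [-0.7, -0.8], [0.9, 1.1], [0.4, -0.6], [1.3, -0.0], [-0.8, -1.1], [0.3, 0.2], [0.0, 0.5], [-0.5, 0.6], [-0.5, 0.2], [0.1, -3.1], [0.9, -0.6], [0.4, 1.4]]
tub [0.626 0.112 0.06 ] carrier [0.162 0.177 0.06 ]
cup [0.332 0.004 0.075] carrier [-0.15   0.207  0.075]
bottle [ 0.792 -0.203  0.11 ] carrier [ 0.175 -0.179  0.11 ]
green [ 0.576 -0.332  0.045] carrier [-0.075 -0.202  0.045]
pink [ 0.779 -0.06   0.04 ] carrier [ 0.225 -0.044  0.04 ]
jarA [ 0.508 -0.095  0.056] carrier [-0.034  0.041  0.056]
jarB [ 0.607 -0.144  0.056] carrier [ 0.035 -0.046  0.056]
```

The fit residuals are about 1 px. It puts the carrier at (0.5565, -0.1176) with yaw 0.448, walls at 0.72/0.90/0.73/0.79, and the neighbours clear of the paths I plan. I'll close the fingers and push each wall with the vertical shut fingers, following its arc.

```bash
cat > d.py <<'E'
import sys
from h import *
from plant import bot
P=[.5565,-.1176,.4477]
def delta(cx,cy,z,yaw):
    s=bot.sense(); R=Ro.from_euler("xyz",s["orientation"]); T=Ro.from_euler("xyz",[np.pi,0,yaw])
    X=carr(P,[cx,cy,z])[0]
    print("now carrier",np.round(carr([0,0,-P[2]],s["tool_pos"]-[P[0],P[1],0])[0],4),"t",s["clock"],"F",np.round(s["contact_force"],2))
    print("travel cm now-axes",np.round(R.inv().apply(X-s["tool_pos"])*100,2),"final-axes",np.round(T.inv().apply(X-s["tool_pos"])*100,2),"dr",np.round((R.inv()*T).as_rotvec(degrees=True),2))
if __name__=="__main__": delta(*map(float,sys.argv[1:5]))
E
python3 d.py -.13 0 .2 .4477
```

```text
now carrier [-0.4799 -0.2769  0.2215] t 0.1 F [-0.44  0.3  -0.41]
travel cm now-axes [ 33.66 -29.29   2.21] final-axes [ 34.99 -27.69   2.15] dr [-0.1  -0.02 -2.69]
```

step_arm:
  motion:
    - {"dr": [-0.1,0,-2.7],"travel": [1.5,-1.2,0],"hand": 0}
    - {"travel": [3.6,-3,0.2],"hand": 0}
    - {"travel": [3.6,-3,0.3],"hand": 0}
    - {"travel": [3.6,-3,0.3],"hand": 0}
    - {"travel": [3.6,-3,0.3],"hand": 0}
    - {"travel": [3.6,-3,0.3],"hand": 0}
    - {"travel": [3.6,-3,0.3],"hand": 0}
    - {"travel": [3.6,-3,0.3],"hand": 0}
  squeeze: 20

```text
invalid input
```

```bash
python3 d.py -.135 0 .025 .4477
```

```text
now carrier [-0.4799 -0.2769  0.2215] t 0.1 F [-0.44  0.3  -0.41]
travel cm now-axes [ 33.15 -29.24  19.71] final-axes [ 34.49 -27.69  19.65] dr [-0.1  -0.02 -2.69]
```

step_arm:
  motion:
    - {"dr": [-0.1,0,-2.7],"travel": [1.5,-1.2,0],"hand": 0}
    - {"dr": [0,0,0],"travel": [3.6,-3,0.2],"hand": 0}
    - {"dr": [0,0,0],"travel": [3.6,-3,0.3],"hand": 0}
    - {"dr": [0,0,0],"travel": [3.6,-3,0.3],"hand": 0}
    - {"dr": [0,0,0],"travel": [3.6,-3,0.3],"hand": 0}
    - {"dr": [0,0,0],"travel": [3.6,-3,0.3],"hand": 0}
    - {"dr": [0,0,0],"travel": [3.6,-3,0.3],"hand": 0}
    - {"dr": [0,0,0],"travel": [3.6,-3,0.3],"hand": 0}
  squeeze: 20

```text
clock: 0.9
tool_pos: [0.3894, -0.2582, 0.2018]
orientation: [3.14, 0.0, 0.448]
contact_force: [1.1, -0.7, 1.1]
grip_width: 0.357
grasp_force: 0.0
```

```bash
python3 d.py -.135 0 .025 .4477
```

```text
now carrier [-0.2115 -0.0544  0.2018] t 0.9 F [ 1.07 -0.71  1.09]
travel cm now-axes [ 7.65 -5.47 17.67] final-axes [ 7.65 -5.44 17.68] dr [ 0.08  0.   -0.01]
```

step_arm:
  motion:
    - {"dr": [0,0,0],"travel": [3.8,-2.7,0],"hand": 0}
    - {"dr": [0,0,0],"travel": [3.8,-2.7,1.0],"hand": 0}
    - {"dr": [0,0,0],"travel": [0,0,4],"hand": 0}
    - {"dr": [0,0,0],"travel": [0,0,4.5],"hand": 0}
    - {"dr": [0,0,0],"travel": [0,0,4.5],"hand": 0}
    - {"dr": [0,0,0],"travel": [0,0,3.0],"hand": 0}
    - {"dr": [0,0,0],"travel": [0,0,0.6],"hand": 0}
    - {"dr": [0,0,0],"travel": [0,0,0],"hand": 0}

```text
clock: 1.7
tool_pos: [0.4335, -0.1783, 0.0253]
orientation: [-3.141, 0.002, 0.448]
contact_force: [0.5, -0.4, 0.3]
grip_width: 0.004
grasp_force: 0.0
```

```bash
python3 d.py -.118 0 .025 .4477; python3 - <<'E'
from h import *
from plant import bot
import cv2
c=bot.capture("wrist"); cv2.imwrite("pics/w1.png",c["pixels"])
E
```

```text
now carrier [-0.1371 -0.0015  0.0253] t 1.7 F [ 0.52 -0.45  0.28]
travel cm now-axes [ 1.91 -0.15  0.02] final-axes [ 1.91 -0.15  0.03] dr [-0.04  0.09  0.01]
```

step_arm:
  motion:
    - {"dr": [0,0,0],"travel": [1.5,0,0],"hand": 0}
    - {"dr": [0,0,0],"travel": [0.5,0,0],"hand": 0}
    - {"dr": [0,0,0],"travel": [0.4,0,-0.4],"hand": 0}
    - {"dr": [0,0,0],"travel": [0.4,0,-0.4],"hand": 0}
    - {"dr": [0,0,0],"travel": [0.4,0,-0.3],"hand": 0}
    - {"dr": [0,0,0],"travel": [0.5,0,-0.3],"hand": 0}
    - {"dr": [0,0,0],"travel": [0.5,0,-0.2],"hand": 0}
    - {"dr": [0,0,0],"travel": [0.5,0,-0.2],"hand": 0}

```text
clock: 2.55
tool_pos: [0.4772, -0.1581, 0.0442]
orientation: [3.14, -0.0, 0.448]
contact_force: [-1.1, 0.3, 0.3]
grip_width: 0.009
grasp_force: 0.4
```

```bash
python3 d.py -.077 0 .044 .4477
```

```text
now carrier [-0.089  -0.0022  0.0442] t 2.55 F [-1.06  0.26  0.28]
travel cm now-axes [ 1.2  -0.22  0.02] final-axes [ 1.2  -0.22  0.02] dr [ 0.09 -0.01  0.01]
```

step_arm:
  motion:
    - {"dr": [0,0,0],"travel": [0.4,0,0],"hand": 0}
    - {"dr": [0,0,0],"travel": [0.3,0,0],"hand": 0}
    - {"dr": [0,0,0],"travel": [0.2,0,0],"hand": 0}
    - {"dr": [0,0,0],"travel": [0.1,0,0],"hand": 0}
    - {"dr": [0,0,0],"travel": [0.1,0,0],"hand": 0}
    - {"dr": [0,0,0],"travel": [0,0,0],"hand": 0}

```text
clock: 3.15
tool_pos: [0.4866, -0.1536, 0.0439]
orientation: [3.14, 0.0, 0.448]
contact_force: [0.4, -0.6, 0.2]
grip_width: 0.003
grasp_force: 0.1
```

```bash
cat > look.py <<'E'
import sys
from h import *
from plant import bot
n=sys.argv[1]
for k in("top","side"):
    c=bot.capture(k); cv2.imwrite(f"pics/{k}{n}.png",c["pixels"]); np.savez(f"{k}{n}.npz",**c)
a=cv2.imread(f"pics/top{n}.png")[130:270,300:480]; b=cv2.imread(f"pics/side{n}.png")[135:245,280:400]
v=np.hstack([cv2.resize(a,(450,350),interpolation=3),cv2.resize(b,(350,350),interpolation=3)])
cv2.imwrite(f"pics/v{n}.png",cv2.convertScaleAbs(v,alpha=1.7))
E
python3 look.py 1; python3 d.py -.077 0 .044 .4477
```

```text
now carrier [-0.0786 -0.0023  0.044 ] t 3.25 F [-0.21 -0.02 -0.43]
travel cm now-axes [ 0.16 -0.23 -0.  ] final-axes [ 0.16 -0.23 -0.  ] dr [ 0.09 -0.    0.01]
```

View pics/v1.png

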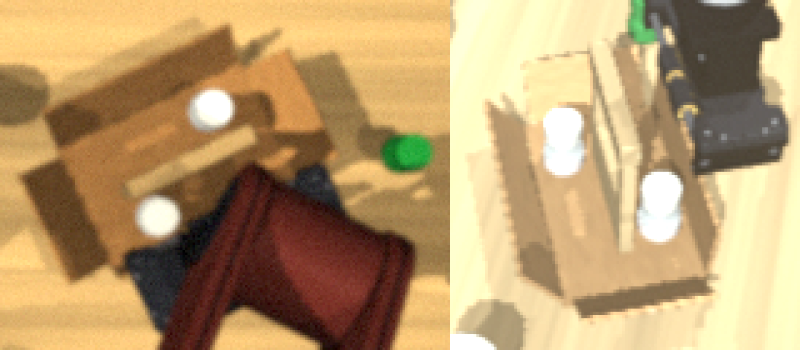

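The front wall now looks upright in the side crop (edge around (705,240)) and both jars are standing. I'll push it another 2 mm, then back off.

step_arm:
  motion:
    - {"dr": [0,0,0],"travel": [0.1,0,0],"hand": 0}
    - {"dr": [0,0,0],"travel": [0.1,0,0],"hand": 0}
    - {"dr": [0,0,0],"travel": [0,0,0],"hand": 0}

```text
clock: 3.55
tool_pos: [0.4886, -0.1528, 0.0441]
orientation: [3.14, -0.0, 0.448]
contact_force: [0.3, 0.0, 0.8]
grip_width: 0.006
grasp_force: 0.1
```

```bash
python3 d.py -.077 0 .044 .4477
```

```text
now carrier [-0.0765 -0.0023  0.0441] t 3.55 F [0.32 0.   0.76]
travel cm now-axes [-0.05 -0.23  0.01] final-axes [-0.05 -0.23  0.01] dr [ 0.1  -0.    0.01]
```

step_arm:
  motion:
    - {"dr": [0,0,0],"travel": [-2,0,0],"hand": 0}
    - {"dr": [0,0,0],"travel": [0,0,-4.5],"hand": 0}
    - {"dr": [0,0,0],"travel": [0,0,-4.5],"hand": 0}
    - {"dr": [0,0,0],"travel": [2,0,-4],"hand": 0}
    - {"dr": [0,0,0],"travel": [4.7,0,0],"hand": 0}
    - {"dr": [0,0,0],"travel": [4.7,0,0],"hand": 0}
    - {"dr": [0,0,0],"travel": [4.7,0,0],"hand": 0}
    - {"dr": [0,0,0],"travel": [4.6,0,0],"hand": 0}

```text
clock: 4.35
tool_pos: [0.6587, -0.0706, 0.1742]
orientation: [3.139, -0.001, 0.448]
contact_force: [0.3, -0.1, 0.8]
grip_width: 0.007
grasp_force: 0.0
```

```bash
python3 d.py .13 0 .03 .4477
```

```text
now carrier [ 0.1125 -0.0019  0.1742] t 4.35 F [ 0.28 -0.12  0.78]
travel cm now-axes [ 1.74 -0.22 14.42] final-axes [ 1.75 -0.19 14.42] dr [ 0.12 -0.04  0.01]
```

step_arm:
  motion:
    - {"dr": [0,0,0],"travel": [1.7,-0.2,1],"hand": 0}
    - {"dr": [0,0,0],"travel": [0,0,4.5],"hand": 0}
    - {"dr": [0,0,0],"travel": [0,0,4.5],"hand": 0}
    - {"dr": [0,0,0],"travel": [0,0,3.6],"hand": 0}
    - {"dr": [0,0,0],"travel": [0,0,0.8],"hand": 0}
    - {"dr": [0,0,0],"travel": [-1.1,0,0],"hand": 0}
    - {"dr": [0,0,0],"travel": [-0.6,0,0],"hand": 0}
    - {"dr": [0,0,0],"travel": [0,0,0],"hand": 0}

```text
clock: 5.15
tool_pos: [0.6573, -0.0712, 0.0332]
orientation: [3.137, -0.003, 0.447]
contact_force: [1.2, 0.3, 0.6]
grip_width: 0.003
grasp_force: 0.0
```

```bash
python3 d.py .077 0 .042 .4477
```

```text
now carrier [ 0.111  -0.0018  0.0332] t 5.15 F [1.16 0.33 0.56]
travel cm now-axes [-3.4  -0.17 -0.9 ] final-axes [-3.4  -0.18 -0.88] dr [ 0.26 -0.18 -0.03]
```

step_arm:
  motion:
    - {"dr": [0,0,0],"travel": [-0.4,0,-0.2],"hand": 0}
    - {"dr": [0,0,0],"travel": [-0.5,0,-0.3],"hand": 0}
    - {"dr": [0,0,0],"travel": [-0.5,0,-0.2],"hand": 0}
    - {"dr": [0,0,0],"travel": [-0.5,0,-0.2],"hand": 0}
    - {"dr": [0,0,0],"travel": [-0.5,0,0],"hand": 0}
    - {"dr": [0,0,0],"travel": [-0.4,0,0],"hand": 0}
    - {"dr": [0,0,0],"travel": [-0.3,0,0],"hand": 0}
    - {"dr": [0,0,0],"travel": [-0.2,0,0],"hand": 0}

```text
clock: 5.95
tool_pos: [0.6268, -0.0842, 0.0392]
orientation: [3.14, -0.001, 0.448]
contact_force: [4.5, 1.8, -0.6]
grip_width: -0.001
grasp_force: 1.9
```

```bash
python3 d.py .077 0 .042 .4477
```

```text
now carrier [ 0.0778 -0.0004  0.0392] t 5.95 F [ 4.5   1.82 -0.57]
travel cm now-axes [-0.08 -0.03 -0.28] final-axes [-0.08 -0.04 -0.28] dr [ 0.12 -0.07  0.01]
```

The back wall is at its stop (4.8 N). I'll back off, rise and turn 90° for the end walls.

step_arm:
  motion:
    - {"dr": [0,0,0],"travel": [1.0,0,0],"hand": 0}
    - {"dr": [0,0,0],"travel": [1.5,0,-1],"hand": 0}
    - {"dr": [0,0,0],"travel": [0,0,-4.5],"hand": 0}
    - {"dr": [0,0,0],"travel": [0,0,-4.5],"hand": 0}
    - {"dr": [0,0,-8],"travel": [0,0,-3.5],"hand": 0}
    - {"dr": [0,0,-8.2],"travel": [0,0,0],"hand": 0}
    - {"dr": [0,0,-8.2],"travel": [0,0,0],"hand": 0}
    - {"dr": [0,0,-8.2],"travel": [0,0,0],"hand": 0}

```text
clock: 6.75
tool_pos: [0.6488, -0.0732, 0.1741]
orientation: [3.141, 0.002, 1.023]
contact_force: [-0.0, 0.5, -0.3]
grip_width: 0.006
grasp_force: 0.0
```

step_arm:
  motion:
    - {"dr": [0,0,-8.2],"travel": [0,0,0],"hand": 0}
    - {"dr": [0,0,-8.2],"travel": [0,0,0],"hand": 0}
    - {"dr": [0,0,-8.2],"travel": [0,0,0],"hand": 0}
    - {"dr": [0,0,-8.2],"travel": [0,0,0],"hand": 0}
    - {"dr": [0,0,-8.2],"travel": [0,0,0],"hand": 0}
    - {"dr": [0,0,-8.2],"travel": [0,0,0],"hand": 0}
    - {"dr": [0,0,-8.2],"travel": [0,0,0],"hand": 0}
    - {"dr": [0,0,0],"travel": [0,0,0],"hand": 0}

```text
clock: 7.55
tool_pos: [0.6487, -0.0731, 0.1734]
orientation: [-3.14, 0.001, 2.02]
contact_force: [0.1, 0.4, -0.1]
grip_width: 0.007
grasp_force: 0.0
```

```bash
python3 d.py 0 .165 .026 2.0185
```

```text
now carrier [0.1023 0.0002 0.1734] t 7.55 F [ 0.08  0.44 -0.08]
travel cm now-axes [ 16.51 -10.18  14.75] final-axes [ 16.48 -10.23  14.74] dr [-0.1   0.06  0.09]
```

step_arm:
  motion:
    - {"dr": [0,0,0],"travel": [4.1,-2.5,0],"hand": 0}
    - {"dr": [0,0,0],"travel": [4.1,-2.5,0],"hand": 0}
    - {"dr": [0,0,0],"travel": [4.1,-2.6,0],"hand": 0}
    - {"dr": [0,0,0],"travel": [4.2,-2.6,0],"hand": 0}
    - {"dr": [0,0,0],"travel": [0,0,4.5],"hand": 0}
    - {"dr": [0,0,0],"travel": [0,0,4.5],"hand": 0}
    - {"dr": [0,0,0],"travel": [0,0,4.2],"hand": 0}
    - {"dr": [0,0,0],"travel": [0,0,1.4],"hand": 0}

```text
clock: 8.35
tool_pos: [0.4818, 0.0315, 0.0238]
orientation: [-3.135, -0.002, 2.016]
contact_force: [-1.1, -1.1, 0.2]
grip_width: 0.008
grasp_force: 0.0
```

```bash
python3 d.py 0 .153 .026 2.0185
```

```text
now carrier [-0.0028  0.1667  0.0238] t 8.35 F [-1.14 -1.15  0.19]
travel cm now-axes [-1.37  0.28 -0.23] final-axes [-1.37  0.28 -0.22] dr [-0.38 -0.12 -0.17]
```

step_arm:
  motion:
    - {"dr": [0,0,0],"travel": [-1.2,0.2,0],"hand": 0}
    - {"dr": [0,0,0],"travel": [-0.5,0,-0.2],"hand": 0}
    - {"dr": [0,0,0],"travel": [-0.5,0,-0.4],"hand": 0}
    - {"dr": [0,0,0],"travel": [-0.5,0,-0.4],"hand": 0}
    - {"dr": [0,0,0],"travel": [-0.5,0,-0.3],"hand": 0}
    - {"dr": [0,0,0],"travel": [-0.5,0,-0.3],"hand": 0}
    - {"dr": [0,0,0],"travel": [-0.5,0,-0.2],"hand": 0}
    - {"dr": [0,0,0],"travel": [-0.4,0,-0.1],"hand": 0}

```text
clock: 9.15
tool_pos: [0.5078, -0.01, 0.0474]
orientation: [3.141, 0.002, 2.019]
contact_force: [0.9, -0.6, -0.5]
grip_width: 0.004
grasp_force: 0.3
```

```bash
python3 d.py 0 .112 .044 2.0185
```

```text
now carrier [0.0026 0.1181 0.0474] t 9.15 F [ 0.91 -0.56 -0.48]
travel cm now-axes [-0.6  -0.26  0.34] final-axes [-0.61 -0.26  0.34] dr [0.04 0.13 0.01]
```

step_arm:
  motion:
    - {"dr": [0,0,0],"travel": [-0.3,0,0.1],"hand": 0}
    - {"dr": [0,0,0],"travel": [-0.1,0,0.1],"hand": 0}
    - {"dr": [0,0,0],"travel": [-0.1,0,0.1],"hand": 0}
    - {"dr": [0,0,0],"travel": [-0.1,0,0],"hand": 0}
    - {"dr": [0,0,0],"travel": [0,0,0],"hand": 0}

```text
clock: 9.65
tool_pos: [0.5096, -0.015, 0.0436]
orientation: [-3.141, 0.001, 2.019]
contact_force: [0.3, -0.1, -0.2]
grip_width: 0.007
grasp_force: 0.1
```

```bash
python3 d.py 0 .112 .044 2.0185
```

```text
now carrier [0.0022 0.1128 0.0436] t 9.65 F [ 0.29 -0.13 -0.25]
travel cm now-axes [-0.08 -0.22 -0.04] final-axes [-0.08 -0.22 -0.04] dr [-0.03  0.08  0.02]
```

step_arm:
  motion:
    - {"dr": [0,0,0],"travel": [-0.1,0,0],"hand": 0}
    - {"dr": [0,0,0],"travel": [-0.1,0,0],"hand": 0}

```text
clock: 9.85
tool_pos: [0.5106, -0.0167, 0.0437]
orientation: [-3.141, 0.002, 2.019]
contact_force: [-1.1, 1.1, -0.6]
grip_width: 0.01
grasp_force: 0.4
```

```bash
python3 d.py 0 .112 .044 2.0185
```

```text
now carrier [0.0023 0.1108 0.0437] t 9.85 F [-1.13  1.09 -0.61]
travel cm now-axes [ 0.12 -0.23 -0.03] final-axes [ 0.12 -0.23 -0.03] dr [-0.02  0.09  0.03]
```

step_arm:
  motion:
    - {"dr": [0,0,0],"travel": [1.5,0,0],"hand": 0}
    - {"dr": [0,0,0],"travel": [0,0,-4.5],"hand": 0}
    - {"dr": [0,0,0],"travel": [0,0,-4.5],"hand": 0}
    - {"dr": [0,0,0],"travel": [-2,-0.2,-4],"hand": 0}
    - {"dr": [0,0,0],"travel": [-4.8,0,0],"hand": 0}
    - {"dr": [0,0,0],"travel": [-4.8,0,0],"hand": 0}
    - {"dr": [0,0,0],"travel": [-4.8,0,0],"hand": 0}
    - {"dr": [0,0,0],"travel": [-4.8,0,0],"hand": 0}

```text
clock: 10.65
tool_pos: [0.5948, -0.1956, 0.1745]
orientation: [3.141, 0.002, 2.019]
contact_force: [1.4, 0.8, -0.3]
grip_width: 0.005
grasp_force: 0.0
```

```bash
python3 d.py 0 -.166 .028 2.0185
```

```text
now carrier [ 0.0008 -0.0869  0.1745] t 10.65 F [ 1.4   0.78 -0.28]
travel cm now-axes [-7.88 -0.09 14.67] final-axes [-7.91 -0.08 14.65] dr [0.03 0.11 0.04]
```

step_arm:
  motion:
    - {"dr": [0,0,0],"travel": [-4.0,0,0],"hand": 0}
    - {"dr": [0,0,0],"travel": [-3.9,0,0],"hand": 0}
    - {"dr": [0,0,0],"travel": [0,0,4.5],"hand": 0}
    - {"dr": [0,0,0],"travel": [0,0,4.5],"hand": 0}
    - {"dr": [0,0,0],"travel": [0,0,4.2],"hand": 0}
    - {"dr": [0,0,0],"travel": [0,0,1.4],"hand": 0}
    - {"dr": [0,0,0],"travel": [0,0,0],"hand": 0}

```text
clock: 11.35
tool_pos: [0.6265, -0.2645, 0.0254]
orientation: [-3.138, -0.003, 2.019]
contact_force: [0.9, 0.0, -0.3]
grip_width: 0.005
grasp_force: 0.0
```

```bash
python3 d.py 0 -.151 .028 2.0185
```

```text
now carrier [-0.0005 -0.1627  0.0254] t 11.35 F [ 0.89  0.04 -0.34]
travel cm now-axes [ 1.17  0.05 -0.26] final-axes [ 1.17  0.05 -0.26] dr [-0.19 -0.18  0.03]
```

step_arm:
  motion:
    - {"dr": [0,0,0],"travel": [1.0,0,0],"hand": 0}
    - {"dr": [0,0,0],"travel": [0.4,0,-0.2],"hand": 0}
    - {"dr": [0,0,0],"travel": [0.5,0,-0.4],"hand": 0}
    - {"dr": [0,0,0],"travel": [0.5,0,-0.4],"hand": 0}
    - {"dr": [0,0,0],"travel": [0.5,0,-0.3],"hand": 0}
    - {"dr": [0,0,0],"travel": [0.5,0,-0.2],"hand": 0}
    - {"dr": [0,0,0],"travel": [0.5,0,-0.1],"hand": 0}
    - {"dr": [0,0,0],"travel": [0.4,0,0],"hand": 0}

```text
clock: 12.15
tool_pos: [0.6096, -0.2273, 0.0444]
orientation: [-3.142, 0.002, 2.019]
contact_force: [0.5, -0.9, 0.6]
grip_width: 0.005
grasp_force: 0.3
```

```bash
python3 d.py 0 -.112 .044 2.0185
```

```text
now carrier [ 0.0004 -0.1219  0.0444] t 12.15 F [ 0.46 -0.89  0.62]
travel cm now-axes [ 0.99 -0.04  0.04] final-axes [ 0.99 -0.04  0.04] dr [-0.    0.1   0.02]
```

step_arm:
  motion:
    - {"dr": [0,0,0],"travel": [0.4,0,0],"hand": 0}
    - {"dr": [0,0,0],"travel": [0.3,0,0],"hand": 0}
    - {"dr": [0,0,0],"travel": [0.1,0,0],"hand": 0}
    - {"dr": [0,0,0],"travel": [0.1,0,0],"hand": 0}
    - {"dr": [0,0,0],"travel": [0.1,0,0],"hand": 0}
    - {"dr": [0,0,0],"travel": [0,0,0],"hand": 0}

```text
clock: 12.75
tool_pos: [0.6054, -0.2187, 0.044]
orientation: [-3.141, 0.002, 2.019]
contact_force: [2.4, -2.9, -2.8]
grip_width: 0.003
grasp_force: 1.3
```

```bash
python3 d.py 0 -.112 .044 2.0185
```

```text
now carrier [ 0.0003 -0.1123  0.044 ] t 12.75 F [ 2.44 -2.93 -2.8 ]
travel cm now-axes [ 0.03 -0.03  0.  ] final-axes [ 0.03 -0.03  0.  ] dr [-0.01  0.09  0.01]
```

The right wall is at its stop. I'll back off to one side and look.

step_arm:
  motion:
    - {"dr": [0,0,0],"travel": [-0.8,0,0],"hand": 0}
    - {"dr": [0,0,0],"travel": [-1.5,0,-1],"hand": 0}
    - {"dr": [0,0,0],"travel": [0,0,-4.8],"hand": 0}
    - {"dr": [0,0,0],"travel": [0,0,-4.8],"hand": 8.7}
    - {"dr": [0,0,0],"travel": [-2,0,-4],"hand": 8.7}
    - {"dr": [0,0,0],"travel": [-4,0,-1],"hand": 8.7}
    - {"dr": [0,0,0],"travel": [-4,0,0],"hand": 8.7}
    - {"dr": [0,0,0],"travel": [-4,0,0],"hand": 8.7}

```text
clock: 13.55
tool_pos: [0.6769, -0.3666, 0.2021]
orientation: [3.14, 0.003, 2.019]
contact_force: [1.2, 0.0, -0.5]
grip_width: 0.372
grasp_force: 0.0
```

```bash
python3 look.py 2; python3 d.py 0 0 .2 2.0185
```

```text
now carrier [-0.0017 -0.279   0.1978] t 13.65 F [-1.11  0.06 -0.51]
travel cm now-axes [27.9   0.07 -0.23] final-axes [27.9   0.17 -0.22] dr [-0.1   0.02 -0.19]
```

View pics/v2.png

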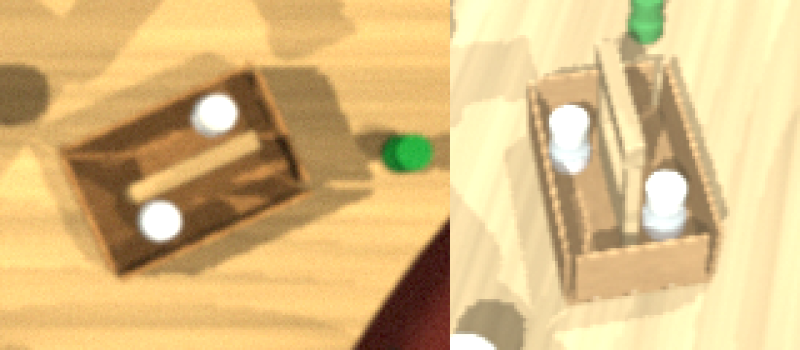

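All four walls stand upright and both jars are standing. In the top half of the picture the handle ends are near (131,194) and (258,138), and the wall corners are at (63,150), (252,66), (308,187) and (120,276). I'll refit the pose.

```bash
python3 - <<'E'
from h import *
T=cam("top2.npz"); t=lambda x,y:(300+(x+.5)/2.5-.5,130+(y+.5)/2.5-.5)
Hn=[((128,188),[.009,.06,.13]),((135,200),[-.009,.06,.13]),((254,130),[.009,-.06,.13]),((262,147),[-.009,-.06,.13])]
B=[((63,150),[.066,.1,.061]),((252,66),[.066,-.1,.061]),((308,187),[-.066,-.1,.061]),((120,276),[-.066,.1,.061])]
for n,O in(("handle",Hn),("box",B),("both",Hn+B)):
    f=least_squares(lambda p:np.ravel([proj(T,carr(p,X))[0]-t(*u) for u,X in O]),[.5565,-.1176,.4477])
    print(n,np.round(f.x,4),np.round(f.fun,1))
for u,X in B: print(X,np.round(carr([0,0,-f.x[2]],onplane(T,t(*u),.061)-[f.x[0],f.x[1],0])[0],4))
E
```

```text
handle [ 0.5577 -0.117   0.4198] [-0.2 -1.4  0.4  1.4 -0.2 -0.4 -0.   0.4]
box [ 0.5567 -0.1176  0.4347] [-1.9 -0.2  0.7 -2.3  2.2  1.  -0.9  1.4]
both [ 0.5573 -0.1173  0.4313] [ 0.1 -0.9  0.7  1.9 -0.2 -0.4 -0.   0.3 -2.  -0.6  0.7 -2.4  2.   0.9
 -1.2  1.1]
[0.066, 0.1, 0.061] [0.0628 0.0963 0.061 ]
[0.066, -0.1, 0.061] [ 0.0616 -0.0961  0.061 ]
[-0.066, -0.1, 0.061] [-0.0621 -0.0966  0.061 ]
[-0.066, 0.1, 0.061] [-0.0649  0.0963  0.061 ]
```

```bash
sed -i 's/^P=.*/P=[.557,-.1175,.437]/' d.py; python3 d.py 0 0 .2 2.008
```

```text
now carrier [ 0.0008 -0.2789  0.1978] t 13.65 F [-1.11  0.06 -0.51]
travel cm now-axes [27.89  0.12 -0.23] final-axes [27.89 -0.07 -0.22] dr [-0.1   0.02  0.41]
```

step_arm:
  motion:
    - {"dr": [-0.1,0,0.4],"travel": [2.4,0,0],"hand": 8.7}
    - {"dr": [0,0,0],"travel": [4.5,0,0],"hand": 8.7}
    - {"dr": [0,0,0],"travel": [4.5,0,0],"hand": 8.7}
    - {"dr": [0,0,0],"travel": [4.5,0,0],"hand": 8.7}
    - {"dr": [0,0,0],"travel": [4.5,0,0],"hand": 8.7}
    - {"dr": [0,0,0],"travel": [4.5,0,0],"hand": 8.7}
    - {"dr": [0,0,0],"travel": [3.0,0,0],"hand": 8.7}
    - {"dr": [0,0,0],"travel": [0,0,0],"hand": 8.7}

```text
clock: 14.45
tool_pos: [0.555, -0.109, 0.2001]
orientation: [3.14, -0.001, 2.015]
contact_force: [0.2, -1.1, -0.5]
grip_width: 1.0
grasp_force: 0.0
```

```bash
python3 d.py 0 0 .0995 2.008
```

```text
now carrier [0.0017 0.0085 0.2001] t 14.45 F [ 0.22 -1.06 -0.48]
travel cm now-axes [-0.86 -0.19 10.06] final-axes [-0.85 -0.17 10.06] dr [ 0.08 -0.04  0.43]
```

step_arm:
  motion:
    - {"dr": [0.1,0,0.4],"travel": [-0.8,-0.2,2],"hand": 8.7}
    - {"dr": [0,0,0],"travel": [0,0,3],"hand": 8.7}
    - {"dr": [0,0,0],"travel": [0,0,3],"hand": 8.7}
    - {"dr": [0,0,0],"travel": [0,0,1.6],"hand": 8.7}
    - {"dr": [0,0,0],"travel": [0,0,0.5],"hand": 8.7}
    - {"dr": [0,0,0],"travel": [0,0,0],"hand": 8.7}

```text
clock: 15.05
tool_pos: [0.5584, -0.1215, 0.0988]
orientation: [-3.141, 0.001, 2.005]
contact_force: [-0.1, -0.2, -0.3]
grip_width: 1.002
grasp_force: 0.0
```

```bash
python3 d.py 0 0 .0995 2.008
```

```text
now carrier [-0.0004 -0.0042  0.0988] t 15.05 F [-0.07 -0.16 -0.28]
travel cm now-axes [ 0.42  0.04 -0.07] final-axes [ 0.42  0.04 -0.07] dr [-0.04  0.06 -0.2 ]
```

step_arm:
  motion:
    - {"dr": [0,0,0],"travel": [0.4,0,0],"hand": 5}
    - {"dr": [0,0,0],"travel": [0,0,0],"hand": 4}
    - {"dr": [0,0,0],"travel": [0,0,0],"hand": 3}
    - {"dr": [0,0,0],"travel": [0,0,0],"hand": 2.5}
    - {"dr": [0,0,0],"travel": [0,0,0],"hand": 2.2}
    - {"dr": [0,0,0],"travel": [0,0,0],"hand": 1.9}
    - {"dr": [0,0,0],"travel": [0,0,0],"hand": 1.7}
    - {"dr": [0,0,0],"travel": [0,0,0],"hand": 1}
  squeeze: 35

```text
clock: 15.85
tool_pos: [0.5568, -0.1177, 0.099]
orientation: [-3.141, 0.002, 2.005]
contact_force: [-0.7, -1.4, 0.4]
grip_width: 0.356
grasp_force: 0.0
```

step_arm:
  motion:
    - {"dr": [0,0,0],"travel": [0,0,0],"hand": 0.5}
    - {"dr": [0,0,0],"travel": [0,0,0],"hand": 0.5}
    - {"dr": [0,0,0],"travel": [0,0,0],"hand": 0.5}
    - {"dr": [0,0,0],"travel": [0,0,0],"hand": 0.5}

```text
clock: 16.25
tool_pos: [0.5568, -0.1176, 0.0989]
orientation: [3.142, 0.002, 2.005]
contact_force: [1.5, -0.5, -1.9]
grip_width: 0.206
grasp_force: 35.0
```

```bash
python3 d.py 0 0 .2 2.008
```

```text
now carrier [-0.0002 -0.0001  0.0989] t 16.25 F [ 1.5  -0.45 -1.91]
travel cm now-axes [-1.000e-02  2.000e-02 -1.011e+01] final-axes [ 1.000e-02  2.000e-02 -1.011e+01] dr [ 0.    0.1  -0.19]
```

Gripped at 17.9 mm with 35 N. I'll lift gently now.

step_arm:
  motion:
    - {"dr": [0,0,0],"travel": [0,0,-0.1],"hand": 0.5}
    - {"dr": [0,0,0],"travel": [0,0,-0.3],"hand": 0.5}
    - {"dr": [0,0,0],"travel": [0,0,-0.5],"hand": 0.5}
    - {"dr": [0,0,0],"travel": [0,0,-0.7],"hand": 0.5}
    - {"dr": [0,0,0],"travel": [0,0,-0.8],"hand": 0.5}
    - {"dr": [0,0,0],"travel": [0,0,-0.8],"hand": 0.5}
    - {"dr": [0,0,0],"travel": [0,0,-0.8],"hand": 0.5}
    - {"dr": [0,0,0],"travel": [0,0,-0.8],"hand": 0.5}

```text
clock: 17.05
tool_pos: [0.5569, -0.1176, 0.148]
orientation: [3.141, 0.002, 2.005]
contact_force: [0.4, -0.1, -6.7]
grip_width: 0.202
grasp_force: 35.0
```

step_arm:
  motion:
    - {"dr": [0,0,0],"travel": [0,0,-0.8],"hand": 0.5}
    - {"dr": [0,0,0],"travel": [0,0,-0.8],"hand": 0.5}
    - {"dr": [0,0,0],"travel": [0,0,-0.8],"hand": 0.5}
    - {"dr": [0,0,0],"travel": [0,0,-0.8],"hand": 0.5}
    - {"dr": [0,0,0],"travel": [0,0,-0.8],"hand": 0.5}
    - {"dr": [0,0,0],"travel": [0,0,-0.6],"hand": 0.5}
    - {"dr": [0,0,0],"travel": [0,0,-0.4],"hand": 0.5}
    - {"dr": [0,0,0],"travel": [0,0,-0.2],"hand": 0.5}

```text
clock: 17.85
tool_pos: [0.5569, -0.1176, 0.1995]
orientation: [3.141, 0.002, 2.005]
contact_force: [-0.1, -0.8, -7.4]
grip_width: 0.203
grasp_force: 35.0
```

```bash
python3 - <<'E'
from h import *
from plant import bot
k=[]
for n in("top","side"):
    c=bot.capture(n); cv2.imwrite(f"pics/{n}3.png",c["pixels"]); np.savez(f"{n}3.npz",**c); k.append(c["pixels"])
v=np.hstack([cv2.resize(k[0][120:270,290:460],(420,370),interpolation=3),cv2.resize(k[1][100:260,270:430],(370,370),interpolation=3)])
cv2.imwrite("pics/v3.png",cv2.convertScaleAbs(v,alpha=1.7))
s=bot.sense(); print(s["clock"],s["tool_pos"],s["orientation"],s["contact_force"],s["torque"],s["grip_width"],s["grasp_force"])
E
```

```text
17.95 [ 0.55681341 -0.11755128  0.1992296 ] [3.14142178e+00 1.91746252e-03 2.00476696e+00] [-1.23717014 -0.05695218 -7.20018573] [ 0.0106468  -0.13775269  0.02644529] 0.20426720254929465 34.99964760616422
```

View pics/v3.png

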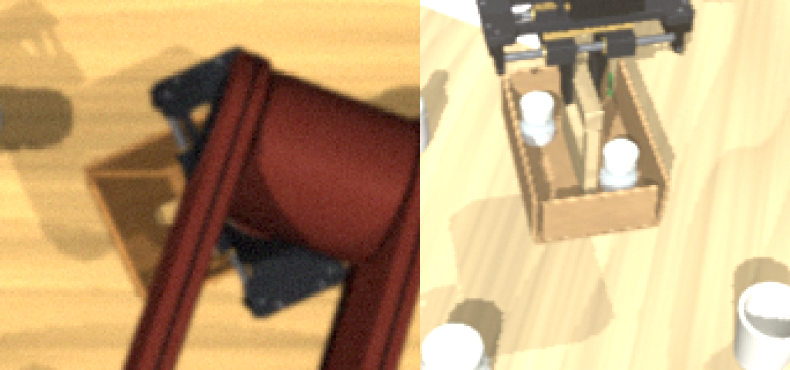

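The carrier hangs level in the fingers about 10 cm up. All the walls are upright, both jars are standing (near (537,118) and (620,165)), and the load reads 7.2 N. Next is holding it still.

step_arm:
  motion:
    - {"dr": [0,0,0],"travel": [0,0,0],"hand": 0.5}
    - {"dr": [0,0,0],"travel": [0,0,0],"hand": 0.5}
    - {"dr": [0,0,0],"travel": [0,0,0],"hand": 0.5}
    - {"dr": [0,0,0],"travel": [0,0,0],"hand": 0.5}
    - {"dr": [0,0,0],"travel": [0,0,0],"hand": 0.5}
    - {"dr": [0,0,0],"travel": [0,0,0],"hand": 0.5}
    - {"dr": [0,0,0],"travel": [0,0,0],"hand": 0.5}
    - {"dr": [0,0,0],"travel": [0,0,0],"hand": 0.5}

```text
clock: 18.75
tool_pos: [0.5568, -0.1175, 0.1991]
orientation: [-3.142, 0.002, 2.005]
contact_force: [-1.0, -0.8, -7.3]
grip_width: 0.2
grasp_force: 35.0
```

step_arm:
  motion:
    - {"dr": [0,0,0],"travel": [0,0,0],"hand": 0.5}
    - {"dr": [0,0,0],"travel": [0,0,0],"hand": 0.5}
    - {"dr": [0,0,0],"travel": [0,0,0],"hand": 0.5}
    - {"dr": [0,0,0],"travel": [0,0,0],"hand": 0.5}
    - {"dr": [0,0,0],"travel": [0,0,0],"hand": 0.5}
    - {"dr": [0,0,0],"travel": [0,0,0],"hand": 0.5}
    - {"dr": [0,0,0],"travel": [0,0,0],"hand": 0.5}
    - {"dr": [0,0,0],"travel": [0,0,0],"hand": 0.5}

```text
clock: 19.55
tool_pos: [0.5567, -0.1175, 0.1991]
orientation: [-3.142, 0.002, 2.005]
contact_force: [-1.0, -0.3, -7.6]
grip_width: 0.207
grasp_force: 35.0
```

step_arm:
  motion:
    - {"dr": [0,0,0],"travel": [0,0,0],"hand": 0.5}
    - {"dr": [0,0,0],"travel": [0,0,0],"hand": 0.5}
    - {"dr": [0,0,0],"travel": [0,0,0],"hand": 0.5}
    - {"dr": [0,0,0],"travel": [0,0,0],"hand": 0.5}
    - {"dr": [0,0,0],"travel": [0,0,0],"hand": 0.5}
    - {"dr": [0,0,0],"travel": [0,0,0],"hand": 0.5}
    - {"dr": [0,0,0],"travel": [0,0,0],"hand": 0.5}
    - {"dr": [0,0,0],"travel": [0,0,0],"hand": 0.5}

```text
clock: 20.35
tool_pos: [0.5567, -0.1175, 0.1991]
orientation: [-3.142, 0.002, 2.005]
contact_force: [-0.4, -0.6, -7.3]
grip_width: 0.203
grasp_force: 35.0
```

```bash
python3 -c "
from plant import bot
s=bot.sense(); print(s['clock'],s['tool_pos'],s['contact_force'],s['grasp_force']); print(bot.hand_in())"
```

```text
20.35 [ 0.55674152 -0.1175354   0.19907437] [-0.40811578 -0.63174018 -7.33848155] 34.99954082071781
the job is handed in; nothing more can be done
None
```

I folded all four walls upright, lifted the carrier 10 cm by its handle with both jars standing, held it still and level for 2.4 s, and handed the job in at 20.35 s, still holding it.

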